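# Bring the dial gauge up to the lap

## Robot

A 6-joint arm with a two-finger parallel gripper is mounted at the origin on the work surface. World frame = base frame: x ahead of the robot, y to its left, z up, the work surface at z = 0. Lengths are in m, angles in rad, forces in N, time in s.
With the tool pointing down it reaches from about 0.325 to 0.9 m from the base axis. Payload 6.1 kg.
Tool frame: the origin (TCP) lies midway between the tips of the shut fingers; the grasp point (between the pads) lies 19 mm behind it; x points along the fingers, y is the direction in which the jaws open and shut, and the axes are right-handed (so a half turn about x gives the same grasp; the last joint's range is limited). The gripper opens to 87 mm and grips with 3 to 60 N. Pads are 19 mm wide; open, the fingers measure 117 mm over their backs; the gripper's body (75 mm by 190 mm) begins 51 mm behind the grasp point.
Start: joints at [1.123, 0.22, 1.526, -0, 1.395, -0.126], TCP at [0.198, 0.593, 0.223] pointing down, gripper open.
Joint ranges: [-2.98, 2.98], [-0.91, 2.08], [0.09, 2.57], [-1.24, 4.39], [0.2, 2.65], [-2.68, 2.68]. Speed limits (rad/s): [2.57, 2.57, 3.01, 3.14, 3.14, 3.14].

## Interface

Orientations are given as a rotation vector (axis times angle).
In Python, from bench import * gives the robot as it stands. Calls block until the motion is done:
- move_ptp(position, orientation): joint-space move of the TCP to a pose.
- move_l(position, rotation=None, max_speed=0.15, contact_N=None): straight line of the TCP; rotation=None keeps the orientation; max_speed is the mean speed in m/s. With contact_N (N) it stops when the force on the tool has changed by that much, and returns True; else False.
- move_joints(angles): joint-space move.
- open_jaws() and clamp(squeeze=None): open the fingers fully, or close them until they stop; squeeze is the grip in N (None keeps the last).
- pause(seconds).
- ik(position, orientation): joint angles nearest the present ones, or None.
- observe(): the state.
- camera(name): name is "side" or "top" or "wrist"; returns a dict with "frame" (400x640x3 uint8, red, green, blue), "range_z" (400x640 float32, m along the optical axis (not along the pixel's ray), 0 where there is no reading), "intrinsics" (3x3 intrinsics, pixels), "R" (3x3) and "t" (3): a world point X has camera coordinates R X + t. Camera axes: x right, y down, z forward; pixel columns grow to the right and rows downward; lengths in m; the calibration is good to about 2 mm. A picture is of the moment at which its call begins.
A pose or a line that the arm cannot do raises MotionError and nothing moves.
- close_job(): hands the job in, once; it reports no verdict.
The state is a dict: "time_s": time; "qpos": joint angles; "qvel": joint speeds; "joint_torque": joint torques, N m; "eef_pos": TCP position; "tcp_rot": TCP orientation; "wrist_force": force on the tool from outside, world axes, zero at the start; "wrist_torque": the same for the moment, N m; "finger_gap": opening from 0.0 (shut) to 1.0 (fully open).
Only numpy, scipy, OpenCV 4.12 (cv2) and the standard library are available. Lean on these libraries where they do the work, as an engineer would, in place of code of your own. Each camera call takes 0.05 s, during which the arm holds its last target. There are 200 camera calls.

## Task

The splash bowl is off the faceting machine so that the run-out of its lap can be checked. Without picking it up, push the dial-gauge stand along the bench by its base until the plunger points straight at the spindle in the middle of the lap and its tip bears on the lap's rim with the plunger pushed in about half its 10 mm travel. Never drive the plunger to its bottom, keep your fingers off the gauge, its column and the machine, and leave everything else where it is.

Things in the scene. Friction and masses are not known exactly. Their poses are not given: they have to be found in the camera images.
- stand: Dial-gauge stand, loose, about 0.8 kg (3 to 7 N to slide). Base: grey block 115 mm long (x), 92 wide (y), upright sides 22 high, raised pad in the middle to 27. Origin: centre of the underside; x forward, the way the plunger points; z up. The plunger's line runs over the base's middle line (y = 0). Rear face, the one to push, is 57.5 mm behind the origin.
- gauge: Column and dial gauge, rigid on the stand; same origin and axes. Column 10 mm thick at x = 34, y = 20 mm, 87 mm tall. Steel case 42 mm across, 20 thick, on edge, centred at x = 60, y = 0, z = 60 mm, white dial on its -y side; stem ahead of it. Not to be touched.
- plunger (a joint): How far the gauge's spring plunger is pushed in, in m: 0 = fully out, 0.010 = bottomed. Light spring, 0.6 N at first touch to 1.4 N at the bottom, too weak to shift the stand. About half of the travel (0.005) is wanted.
- plunger_tip (a point): The foremost point of the plunger's 6 mm ball tip: 120 mm ahead of the stand's origin when the plunger is out (closer by what it is pushed in), 60 mm above the bench. x points the way the plunger points.
- spindle (a point): Point on the vertical spindle axis, mid-thickness of the lap, 60 mm above the bench. The lap is a plain round steel disc of 203 mm diameter (rim radius 101.5 mm), from 54 to 66 mm above the bench, with a washer and a small brass nut at its centre. It does not turn.
- machine: Faceting machine, fixed. Origin on the spindle axis at bench level, z up. Grey base plate 12 mm thick, x -80 to 215, y -70 to 170 mm; black housing under the lap; black mast 395 mm tall at x = 145, y = 85 mm with protractor and hand piece parked up. The stand starts on its -y side, plunger roughly towards the lap and clear of it.
- dop: Bystander: small brass dop, 48 mm long and 11 mm thick, lying between robot and stand. Origin under its middle.
- tin: Bystander: round brass tin with a yellow lid, 54 mm across, 44 mm tall, beyond the stand. Origin at its underside.
- jig: Bystander: black transfer jig with a V trough, 100 x 42 x 46 mm, beyond the stand. Origin at its underside.
- dop_block: Bystander: wooden block 110 x 60 x 30 mm with eight upright brass dops, 68 mm tall in all, on the right of the bench. Origin at its underside.
- alcohol: Bystander: clear bottle, 72 mm across, 215 mm tall, at the left, near the robot. Origin at its underside.
- marker: Bystander: marker pen, 130 mm long, 13 mm thick, lying on the robot's side of the machine. Origin under its middle.
- spare_lap: Bystander: spare copper lap, a disc of 152 mm diameter, 10 mm thick, lying at the right. Origin at its underside.
- spanner: Bystander: spanner 140 mm long, lying at the right near the robot.
Things that resemble listed ones, but are neither listed nor needed, are in the scene too. Leave any yellow look-alike of the stand alone.

How it is judged:
At the end, for the whole second after the job is handed in: The plunger's tip bears on the lap's rim, pushed in between 2.5 and 7.5 mm of its 10 mm; the line of the plunger passes within 10 mm of the spindle's axis; the stand rests flat and still on the bench (value of joint plunger between 0.0025 and 0.0075 m and horizontal distance between plunger_tip and spindle below 0.1045 m and y of spindle in the frame of stand between -0.01 and 0.01 m and height (world z) of stand below 0.003 m and angle between stand's own z axis and vertical below 0.03 rad and linear speed of stand below 0.005 m/s); the robot touches nothing.
It fails at once if the stand is lifted or tipped (height (world z) of stand above 0.006 m or angle between stand's own z axis and vertical above 0.12 rad).
It fails at once if the robot touches the gauge, its column or its plunger (contact force between any of the fingers, the arm and gauge above 1 N).
It fails at once if the plunger is driven to its bottom (value of joint plunger above 0.0095 m).
It fails at once if the robot knocks the machine (contact force between any of the fingers, the arm and machine above 3 N).
It fails at once if a bystander is moved by more than 15 mm (distance of any of dop, tin, jig, dop_block, alcohol, marker, spare_lap, spanner from where it was at the start of the episode above 0.015 m).
It also fails if it takes over 45 s, if anything falls off the work surface, if the arm or the gripper's body presses on something with over 40 N, if the wrist force passes 120 N, or if a joint passes its speed limit or range.

## Working session

There is one attempt and no reset: what is moved stays moved. The work goes in short steps, each a Python script; the robot and the scene stay as the last script left them, time stands still between calls to the robot, and variables do not carry over. Pictures are saved under pics/ and viewed, about 8 in all and at most 12, crops included, and the job is handed in when it is done.

```bash
mkdir -p pics; ls; cat > h.py <<'E'
from bench import *
import numpy as np, cv2
def save(n,im): cv2.imwrite('pics/'+n+'.png',cv2.cvtColor(im,cv2.COLOR_RGB2BGR))
def cloud(c):
    K,R,t,z=c['intrinsics'],c['R'],c['t'],c['range_z']
    v,u=np.mgrid[:z.shape[0],:z.shape[1]]
    P=np.stack([(u-K[0,2])/K[0,0]*z,(v-K[1,2])/K[1,1]*z,z],-1)
    W=(P-t)@R
    W[z==0]=np.nan
    return W
def ray(c,u,v,h):
    K,R,t=c['intrinsics'],c['R'],c['t']
    d=R.T@np.linalg.solve(K,[u,v,1.]); o=-R.T@t
    return o+d*(h-o[2])/d[2]
def pix(c,X):
    p=c['intrinsics']@(c['R']@np.array(X,float)+c['t']); return p[:2]/p[2]
E
python3 - <<'E'
from h import *
import pickle
for n in ('top','side'):
    c=camera(n); save(n+'0',c['frame']); pickle.dump(c,open(n+'0.pkl','wb'))
    print(n,-c['R'].T@c['t'],c['R'],c['intrinsics'][0])
print(observe())
E
```

```text
pics
top [ 0.29791326 -0.05838645  1.14027731] [[-0.02186372 -0.99953462 -0.02127263]
 [-0.98070934  0.02557631 -0.19379121]
 [ 0.1942451   0.01662527 -0.98081213]] [463.20790027   0.         318.99814675]
side [ 0.25586893 -0.87841779  0.67416598] [[ 0.9560957  -0.29304769  0.00201342]
 [-0.16300099 -0.5374906  -0.82736602]
 [ 0.2435399   0.79071291 -0.56165952]] [375.08349336   0.         326.80606893]
{'time_s': 0.1, 'qpos': array([ 1.12293293e+00,  2.21167034e-01,  1.52749828e+00,  1.97454915e-05,
        1.39470921e+00, -1.26078416e-01]), 'qvel': array([ 1.45558776e-03, -3.47449389e-03, -1.32470762e-03,  1.94657672e-04,
       -1.15706078e-05,  1.99696423e-03]), 'joint_torque': array([ 2.30223857e-03, -4.95941448e+01, -3.88519549e+01,  7.01992144e-02,
        5.16612455e-02, -2.83211261e-05]), 'eef_pos': array([0.19740126, 0.59241347, 0.22153358]), 'tcp_rot': array([ 0.25121022,  1.55652737, -0.25389575]), 'wrist_force': array([-0.7809019 ,  0.35974388, -0.06363394]), 'wrist_torque': array([-0.00980705, -0.02579829,  0.01083725]), 'finger_gap': 0.9982307555926059}
```

View pics/top0.png

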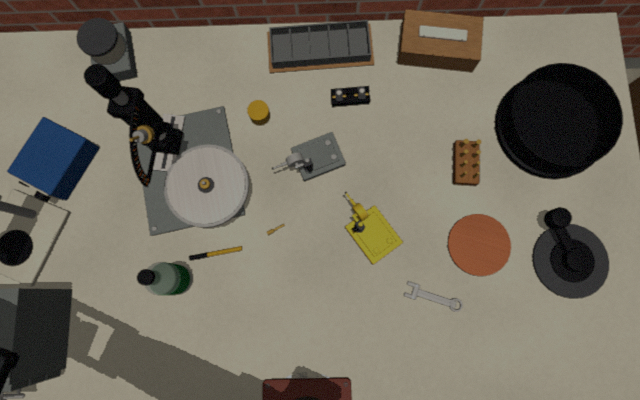

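View pics/side0.png

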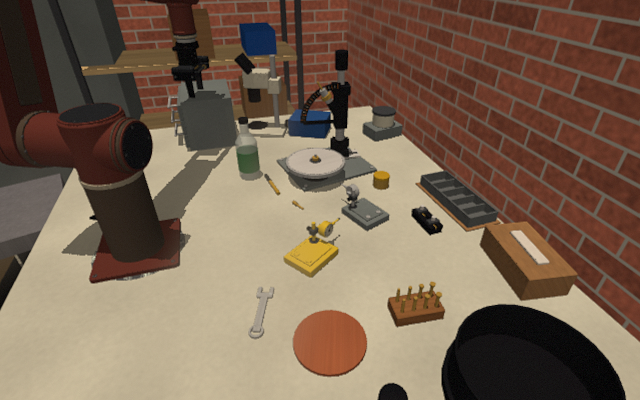

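Top view: lap centred near (206,185), grey stand base near (318,157) with its plunger pointing left to about (275,170), dop (275,229), yellow look-alike (374,230), and tin and jig above. The side view agrees. Next I'll measure the lap and the stand base.

```bash
cat >> h.py <<'E'
def fitcircle(P):
    A=np.c_[2*P,np.ones(len(P))]; s=np.linalg.lstsq(A,(P**2).sum(1),rcond=None)[0]
    return s[:2],np.sqrt(s[2]+s[:2]@s[:2])
def lap(c,guess):
    """spindle xy: rim contour of the lap's top face, cast onto z=0.066"""
    W=cloud(c); m=((np.abs(W[...,2]-.066)<.008)&(np.hypot(W[...,0]-guess[0],W[...,1]-guess[1])<.13)).astype(np.uint8)
    k=max(cv2.findContours(m,0,cv2.CHAIN_APPROX_NONE)[0],key=cv2.contourArea)[:,0]
    P=np.array([ray(c,u,v,.066)[:2] for u,v in k])
    for _ in range(4):
        ce,r=fitcircle(P); d=np.hypot(*(P-ce).T)-r; P=P[np.abs(d)<max(.004,1.5*np.median(np.abs(d)))]
    return ce,r,len(P)
def stand(c,guess,lo=.012,hi=.034):
    """base rectangle from the cloud at base-top height"""
    W=cloud(c); m=((W[...,2]>lo)&(W[...,2]<hi)&(np.hypot(W[...,0]-guess[0],W[...,1]-guess[1])<.085)).astype(np.uint8)
    m=cv2.morphologyEx(m,cv2.MORPH_CLOSE,np.ones((5,5)))
    k=max(cv2.findContours(m,0,cv2.CHAIN_APPROX_NONE)[0],key=cv2.contourArea)[:,0]
    P=np.array([ray(c,u,v,.022)[:2] for u,v in k])
    (x,y),(w,h),a=cv2.minAreaRect((P*1000).astype(np.float32))
    return np.array([x,y])/1000,w,h,a,cv2.boxPoints(((x,y),(w,h),a))/1000
E
python3 - <<'E'
from h import *
import pickle
c=pickle.load(open('top0.pkl','rb'))
g=ray(c,206,185,.066); print('lap',g,lap(c,g[:2]))
g=ray(c,318,157,.022); s=stand(c,g[:2]); print('stand',g,s)
for n,u,v in (('dop',275,229),('tin',258,108),('jig',350,96),('tip',275,170),('yel',374,230),('yeltip',347,195),('yelcorner',345,235)): print(n,ray(c,u,v,.06 if 'tip' in n else .02))
W=cloud(c); m=(W[...,2]>.04)&(W[...,2]<.1)&(np.hypot(*(np.moveaxis(W[...,:2],-1,0)-s[0][:,None,None]))<.14)&(W[...,1]<.11)
v,u=np.nonzero(m); P=W[m]; f=c['frame'].copy(); 
for b in s[4]: cv2.circle(f,tuple(int(i) for i in pix(c,[*b,.022]).round()),1,(255,0,0),-1)
save('crop',cv2.resize(f[100:260,140:400],None,fx=3,fy=3,interpolation=2))
q=(np.abs(P[:,2]-.06)<.006); print(P[q][np.argsort(-P[q][:,1])][:12].round(3))
E
```

```text
lap [0.55495055 0.22936541 0.066     ] (array([0.55485151, 0.23090551]), np.float64(0.10060550101113379), 236)
stand [ 0.63002824 -0.03934697  0.022     ] (array([ 0.63301074, -0.03748149]), 93.64250946044922, 114.70528411865234, 20.622406005859375, array([[ 5.68989694e-01, -2.94708239e-04],
       [ 6.09389722e-01, -1.07649885e-01],
       [ 6.97031796e-01, -7.46682733e-02],
       [ 6.56631768e-01,  3.26869041e-02]], dtype=float32))
dop [0.45110735 0.06955208 0.02      ]
tin [0.76595344 0.11233161 0.02      ]
jig [ 0.79149097 -0.12526004  0.02      ]
tip [0.58908609 0.06449335 0.06      ]
yel [ 0.4427045  -0.17136065  0.02      ]
yeltip [ 0.52289641 -0.10699259  0.06      ]
yelcorner [ 0.43223232 -0.10061609  0.02      ]
[[0.591 0.074 0.062]
 [0.593 0.073 0.066]
 [0.591 0.072 0.061]
 [0.593 0.071 0.065]
 [0.594 0.069 0.061]
 [0.595 0.069 0.065]
 [0.594 0.067 0.061]
 [0.596 0.067 0.062]
 [0.597 0.065 0.059]
 [0.596 0.062 0.062]
 [0.598 0.061 0.065]
 [0.595 0.059 0.064]]
```

View pics/crop.png

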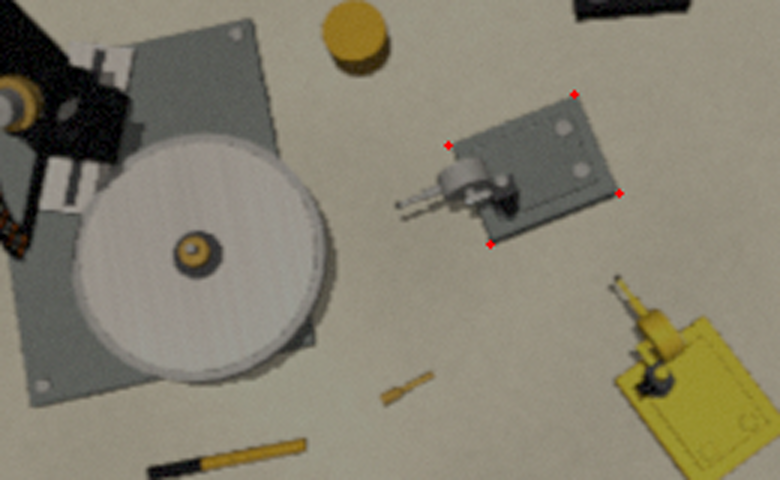

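Both fits are good: lap radius is 100.6 mm and the base is 93.6 × 114.7 mm, with the marked corners on the base edges. The gap is about 58 mm and the plunger line misses the spindle by about 21 mm. I'll push the rear face with the shut fingers held flat against it, following a gentle arc that turns the stand about -5°, and stop about 8 mm short to look again.

```bash
cat >> h.py <<'E'
from scipy.spatial.transform import Rotation as Ro
from scipy.optimize import fsolve
u_=lambda a: np.array([np.cos(a),np.sin(a)])
def rot(th):  # fingers down, jaws' y along the stand's y (or reverse)
    y=np.array([-np.sin(th),np.cos(th),0]); x=np.array([0,0,-1.])
    cand=[Ro.from_matrix(np.c_[x,s*y,np.cross(x,s*y)]) for s in (1,-1)]
    now=Ro.from_rotvec(observe()['tcp_rot'])
    return min(cand,key=lambda r:(now.inv()*r).magnitude()).as_rotvec()
def tcp(S,th,back=0.067,z=.009): return np.r_[S-back*u_(th),z]
E
python3 - <<'E'
from h import *
S=np.array([.6330,-.0375]); th=np.radians(110.6); C=np.array([.5549,.2309])
move_l([.198,.5,.40],max_speed=.25)
r=rot(th); print(r,ik(tcp(S,th,.1),r))
move_ptp([.45,-.1,.40],r)
move_ptp(tcp(S,th,.11,.15),r)
clamp()
move_l(tcp(S,th,.095),r,.1)
print(observe()['eef_pos'],observe()['wrist_force'],observe()['time_s'])
print(move_l(tcp(S,th,.060),None,.02,contact_N=2.))
o=observe(); p=o['eef_pos']; d=p[:2]-S
print(p,o['wrist_force'],o['time_s'],'along',d@u_(th),'across',d@u_(th+np.pi/2))
save('side1',camera('side')['frame'][150:270,220:460].repeat(3,0).repeat(3,1))
E
```

```text
[ 0.9404006   1.35811095 -0.9404006 ] [-3.09440011e-01  5.63903717e-01  1.50414093e+00 -4.44089210e-16
  1.07354801e+00 -6.68977837e-01]
[ 0.66715491 -0.12670449  0.00999436] [-0.10141018  0.21984954  0.50227261] 7.7333
True
[ 0.6573267 -0.1028505  0.0085699] [ 0.44253295 -0.31580406  1.007281  ] 8.9083 along -0.06973110290354403 across 0.00022178799915554756
```

View pics/side1.png

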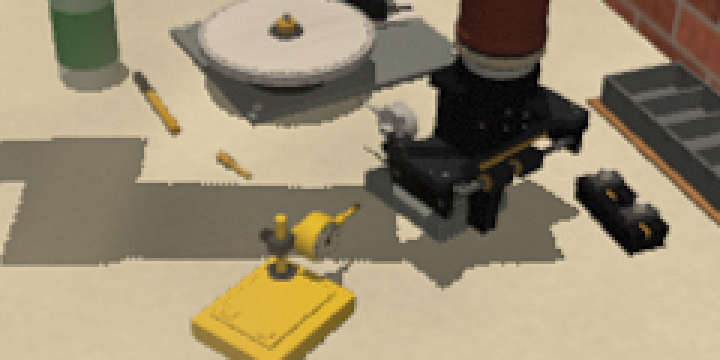

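The fingers sit flat behind the base at about (480,210) in the crop. The yellow stand, jig and dop are all clear. Contact came at 69.7 mm behind the measured origin, where I expected 67. Now the arc push.

```bash
python3 - <<'E'
from h import *
S=np.array([.6330,-.0375]); th=np.radians(110.6); C=np.array([.5549,.2309]); B=.0685
f=lambda q: S+q[0]*u_((th+q[1])/2)+.2295*u_(q[1])-C
s,t1=fsolve(f,[.05,th-.08]); print('advance',s,'heading',np.degrees(t1))
for k in np.linspace(0,1,6)[1:]:
    a=th+(t1-th)*k; P=S+s*k*u_((th+a)/2)
    move_l(tcp(P,a,B,.0085),rot(a),.025)
    print(observe()['eef_pos'].round(4),observe()['wrist_force'].round(1))
print('predicted',P,observe()['time_s'])
# back off and clear the view
p=observe()['eef_pos']
move_l(np.r_[p[:2]-.03*u_(t1),p[2]],None,.08)
move_l(np.r_[p[:2]-.12*u_(t1),.20],None,.2)
import pickle
c=camera('top'); pickle.dump(c,open('top1.pkl','wb')); save('top1',c['frame'])
L=lap(c,C); s=stand(c,P); print(L,s,observe()['time_s'])
save('crop1',cv2.resize(c['frame'][100:260,140:400],None,fx=3,fy=3,interpolation=2))
d=camera('side'); pickle.dump(d,open('side1.pkl','wb'))
w=camera('wrist'); save('wrist1',w['frame'])
E
```

```text
advance 0.050068203494236053 heading 105.79382456144916
[ 0.652  -0.0921  0.0082] [-0.8 -2.4 -0.9]
[ 0.6481 -0.0827  0.0086] [-0.9  0.2  0.8]
[ 0.6441 -0.0742  0.0088] [-0.3 -2.3  2.1]
[ 0.6401 -0.0651  0.0088] [ 0.9 -3.7  0.9]
[ 0.6363 -0.056   0.0088] [ 1.2 -4.7  2.2]
predicted [0.61736451 0.01006424] 11.7583
(array([0.55490445, 0.23086044]), np.float64(0.10058472972968356), 238) (array([0.64881799, 0.03553137]), 67.21311950683594, 95.5201644897461, 58.962039947509766, array([[ 0.5905682 ,  0.03136178],
       [ 0.6724123 , -0.01788898],
       [ 0.7070678 ,  0.03970096],
       [ 0.6252237 ,  0.08895172]], dtype=float32)) 13.5417
```

View pics/crop1.png

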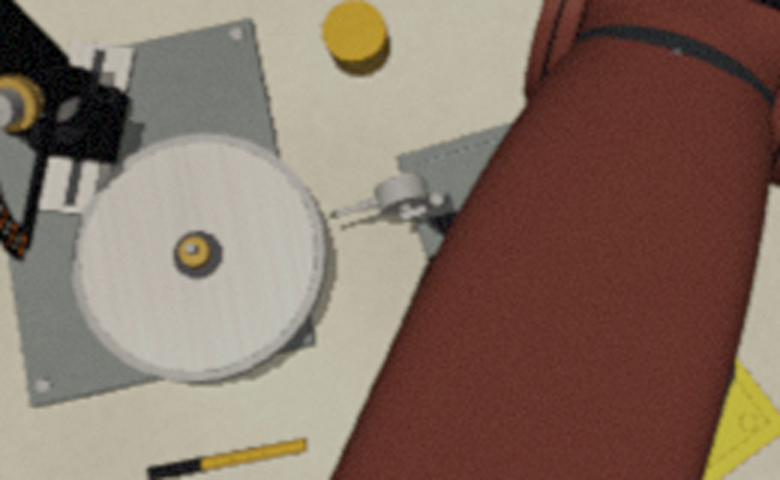

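The arm hides the base in this view. The plunger tip at about (333,213) is still a few mm short of the rim at about (322,215). I'll swing the arm right and measure again.

```bash
python3 - <<'E'
from h import *
import pickle
C=np.array([.5549,.2309]); p=observe()['eef_pos']
move_l([p[0],p[1],.25],None,.25)
move_ptp([.50,-.36,.28],observe()['tcp_rot'])
c=camera('top'); pickle.dump(c,open('top2.pkl','wb'))
s=stand(c,[.617,.010]); L=lap(c,C); print(L,s,observe()['time_s'])
b=s[4]; e=[b[i]-b[(i+1)%4] for i in range(4)]
e=max([x for x in e if x@(L[0]-s[0])>0],key=np.linalg.norm); th=np.arctan2(e[1],e[0])
d=L[0]-s[0]; print('heading',np.degrees(th),'dist',np.hypot(*d),'y spindle',d@u_(th+np.pi/2),'x',d@u_(th))
W=cloud(c); P=W[(np.abs(W[...,2]-.061)<.006)&(np.hypot(W[...,0]-C[0],W[...,1]-C[1])>.104)&(np.hypot(W[...,0]-s[0][0],W[...,1]-s[0][1])<.14)]
P=P[np.argsort(np.hypot(*(P[:,:2]-C).T))][:8]; print(np.c_[P,np.hypot(*(P[:,:2]-C).T)].round(4))
f=cv2.resize(c['frame'][120:230,160:360],None,fx=4,fy=4,interpolation=2)
for q,h in [(x,.022) for x in b]+[(s[0]+.12*u_(th),.06),(L[0],.066)]:
    k=(pix(c,[*q,h])-[160,120])*4+2; cv2.circle(f,tuple(int(i) for i in k.round()),2,(255,0,0),-1)
save('crop2',f)
E
```

```text
(array([0.5548589 , 0.23090912]), np.float64(0.10059494360874861), 238) (array([0.61717932, 0.01102266]), 93.8876724243164, 114.49353790283203, 15.636444091796875, array([[ 0.556543  ,  0.05349792],
       [ 0.5874027 , -0.05675837],
       [ 0.6778157 , -0.0314526 ],
       [ 0.6469559 ,  0.07880368]], dtype=float32)) 15.0417
heading 105.63643 dist 0.22854734382576508 y spindle 0.000747519522440912 x 0.2285461206580748
[[0.5862 0.1253 0.0583 0.1102]
 [0.5876 0.1246 0.0626 0.1112]
 [0.5847 0.1219 0.0638 0.113 ]
 [0.5873 0.1221 0.0632 0.1136]
 [0.588  0.1201 0.0605 0.1157]
 [0.5905 0.1201 0.0603 0.1164]
 [0.5893 0.1185 0.0554 0.1176]
 [0.5902 0.1176 0.0612 0.1187]]
```

View pics/crop2.png

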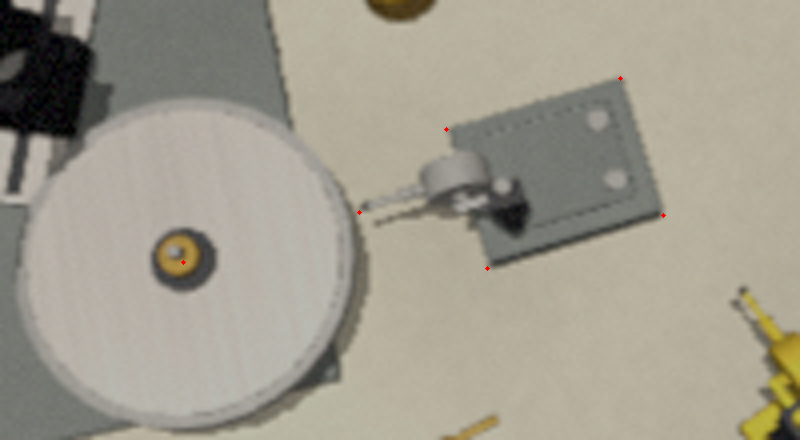

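Stage 1 worked: the origin is 228.5 mm from the spindle and the plunger line is 0.7 mm off it. The marked tip at (360,212) lies on the ball, just short of the rim. The finger-to-origin offset came out at 69.7 mm again. The final straight push is about 11.5 mm, to 217 mm, which should compress the plunger about 4.5 mm.

```bash
cat > push.py <<'E'
from h import *
import pickle,sys
def final(S,th,dist,C=np.array([.5549,.2309]),B=.0697,tag='3'):
    r=rot(th)
    move_ptp(tcp(S,th,.12,.15),r)
    move_l(tcp(S,th,.09),r,.12)
    move_l(tcp(S,th,B+.003),r,.03)
    F=S+((C-S)@u_(th)-dist)*u_(th)
    move_l(tcp(F,th,B),r,.012); pause(.2)
    p=observe()['eef_pos']; print('eef',p,'back',B,'implied dist',(C-p[:2])@u_(th)-B,observe()['wrist_force'].round(1))
    move_l(np.r_[p[:2]-.03*u_(th),p[2]],None,.06)
    move_l(np.r_[p[:2]-.10*u_(th),.25],None,.25)
    move_ptp([.50,-.36,.28],observe()['tcp_rot'])
    c=camera('top'); d=camera('side'); pickle.dump((c,d),open(f'c{tag}.pkl','wb'))
    s=stand(c,F); L=lap(c,C); b=s[4]; e=[b[i]-b[(i+1)%4] for i in range(4)]
    e=max([x for x in e if x@(L[0]-s[0])>0],key=np.linalg.norm); t=np.arctan2(e[1],e[0]); q=L[0]-s[0]
    print(L,s[:3],'heading',np.degrees(t),'x',q@u_(t),'y',q@u_(t+np.pi/2),'push-in',.2215-q@u_(t),'time',observe()['time_s'])
    A=cv2.resize(c['frame'][130:220,200:360],None,fx=5,fy=5,interpolation=2)
    k=pix(d,[*(F+.1*u_(t)),.06]).astype(int); D=d['frame'][k[1]-16:k[1]+14,k[0]-40:k[0]+40]
    save('fin'+tag,A[:450]); save('fs'+tag,cv2.resize(D,(800,300),interpolation=2))
E
python3 - <<'E'
from push import *
final(np.array([.61718,.01102]),np.radians(105.64),.2170)
a=cv2.imread('pics/fin3.png'); b=cv2.imread('pics/fs3.png'); cv2.imwrite('pics/both3.png',cv2.resize(np.vstack([a,b]),(640,600)))
E
```

```text
eef [ 0.63291332 -0.04503019  0.00902822] back 0.0697 implied dist 0.21704554292168698 [ 1.  -5.1 -0.9]
(array([0.55508512, 0.23036627]), np.float64(0.10091813180556813), 201) (array([0.61419019, 0.0221345 ]), 94.07782745361328, 114.64392852783203) heading 105.602875 x 0.2164556151710073 y 0.0009192774782506574 push-in 0.005044384828992693 time 22.8583
```

View pics/both3.png

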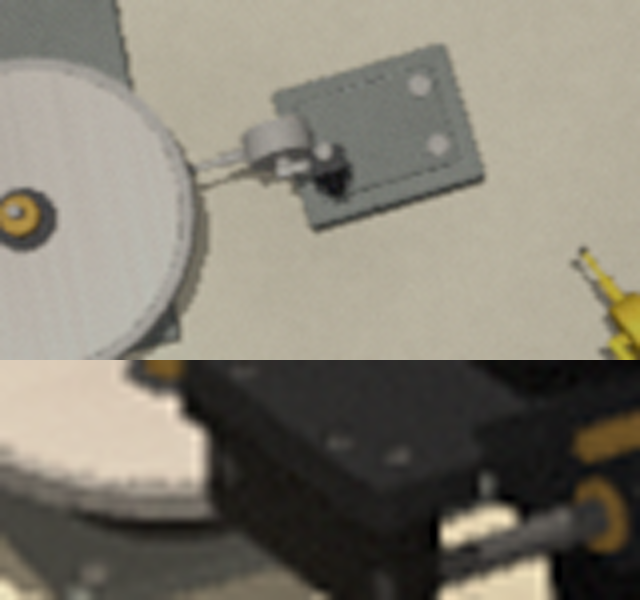

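The push-in estimate is 4.5–5.0 mm and the line is 0.9 mm off the spindle. In the top view the tip meets the rim at about (198,165). The gripper blocks the side view, so I'll use the wrist camera for an independent close check. First I need where it sits on the tool.

```bash
python3 - <<'E'
from h import *
w=camera('wrist'); o=observe(); T=Ro.from_rotvec(o['tcp_rot']).as_matrix()
cam=-w['R'].T@w['t']; off=T.T@(cam-o['eef_pos']); ax=T.T@w['R'].T
print(off,'\n',ax.round(3),w['intrinsics'][0]); 
# aim: camera's optical axis at the plunger, tool yaw as now, TCP at z=.25
G=np.array([.588,.115,.06])
for th in np.radians([105.6,285.6,15.6,195.6]):
    y=np.array([-np.sin(th),np.cos(th),0]); x=np.array([0,0,-1.]); M=np.c_[x,y,np.cross(x,y)]
    z=.25; o_=M@off; d=M@ax[:,2]; h=z+o_[2]-G[2]; k=-h/d[2]
    p=np.array([*(G-d*k-o_)[:2],z]); print(np.degrees(th),p.round(3),d.round(2),'range',k, ik(p,Ro.from_matrix(M).as_rotvec()) is not None)
E
```

```text
[-0.16266421  0.00039078 -0.06496412] 
 [[ 0.    -0.243  0.97 ]
 [ 1.    -0.001 -0.   ]
 [ 0.001  0.97   0.243]] [350.9902118   0.        323.8846401]
105.6 [0.594 0.093 0.25 ] [-0.06  0.23 -0.97] range 0.3635151625654072 False
285.6 [0.582 0.137 0.25 ] [ 0.06 -0.23 -0.97] range 0.3635151625654072 True
15.6 [0.566 0.109 0.25 ] [ 0.23  0.06 -0.97] range 0.3635151625654072 True
195.6 [0.61  0.121 0.25 ] [-0.23 -0.06 -0.97] range 0.3635151625654072 True
```

```bash
python3 - <<'E'
from h import *
import pickle
C=np.array([.5549,.2309]); th=np.radians(15.6)
y=np.array([-np.sin(th),np.cos(th),0]); x=np.array([0,0,-1.]); r=Ro.from_matrix(np.c_[x,y,np.cross(x,y)]).as_rotvec()
move_ptp([.575,.075,.22],r); pause(.3)
w=camera('wrist'); pickle.dump(w,open('w.pkl','wb')); f=w['frame'].copy(); F=np.array([.61419,.0221]); t=np.radians(105.6)
print(observe()['time_s'],[pix(w,[*(F+a*u_(t)),h]).round(1) for a,h in ((.039,.06),(.081,.06),(.1155,.06))],pix(w,[*(C-.1015*u_(t)),.06]).round(1), pix(w,[*(C-.1015*u_(t)),.066]).round(1))
k=pix(w,[*(F+.1*u_(t)),.06]).astype(int); x0,y0=np.clip(k[0]-80,0,480),np.clip(k[1]-60,0,280); print(x0,y0)
save('w',cv2.resize(f[y0:y0+120,x0:x0+160],None,fx=5,fy=5,interpolation=2))
E
```

```text
24.8917 [array([302.2, 208.3]), array([346.2, 208.2]), array([382.4, 208.1])] [382.5 207.2] [383.6 208.8]
286 148
```

View pics/w.png

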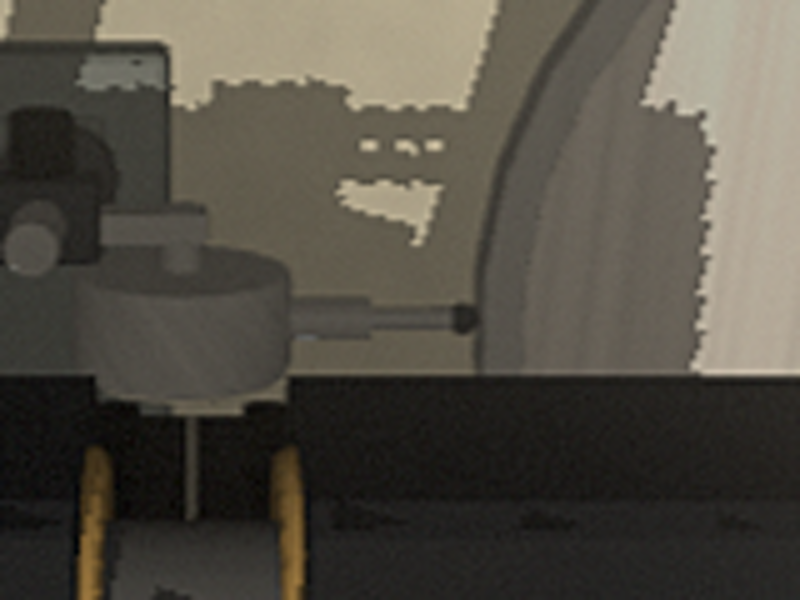

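The wrist crop shows the ball tip at about (478,318) resting against the rim edge at about (480,318), with the gauge case spanning about x=80–290. I'll get the push-in from edge profiles in this same picture.

```bash
python3 - <<'E'
from h import *
import pickle
w=pickle.load(open('w.pkl','rb')); W=cloud(w); g=w['frame'].astype(int).mean(2)
for v in (204,208,210,211,212,213,215): print(v,'case L',g[v,299:308].astype(int),'R',g[v,340:350].astype(int),'ball',g[v,371:388].astype(int))
t=np.radians(105.6); o=np.array([.5549,.2309])
for v in (209,211,212):
    print(v,[( (round(float((W[v,u,:2]-o)@u_(t)),4)),round(float(W[v,u,2]),3)) for u in list(range(300,306))+list(range(340,348))+list(range(372,386))])
print(w['range_z'][211,300:386:4].round(3))
E
```

```text
204 case L [58 56 58 63 61 61 55 59 57] R [62 65 66 60 75 88 91 87 89 88] ball [89 88 92 87 90 91 91 91 93 83 59 62 78 81 82 81 80]
208 case L [57 54 57 63 65 65 69 70 70] R [69 67 67 60 64 65 65 68 66 67] ball [90 91 93 94 94 97 79 73 81 78 61 64 78 82 78 80 83]
210 case L [57 56 58 61 65 67 68 69 71] R [65 64 67 63 73 73 76 75 76 72] ball [74 72 70 71 73 57 37 38 40 36 48 64 81 84 81 82 79]
211 case L [55 56 59 62 62 66 67 71 70] R [67 63 64 66 78 82 78 80 80 79] ball [79 82 79 83 83 62 40 39 43 38 41 64 77 83 82 80 81]
212 case L [55 56 62 63 63 65 69 69 71] R [69 64 64 65 73 79 80 78 77 79] ball [75 78 77 79 80 61 38 40 39 33 42 59 78 80 81 80 80]
213 case L [54 56 58 63 65 64 69 69 70] R [69 69 65 63 73 77 75 75 75 75] ball [66 66 66 69 72 53 34 34 34 43 54 63 78 82 81 80 81]
215 case L [55 55 57 64 64 65 65 68 73] R [70 67 63 62 60 85 91 95 93 76] ball [91 90 90 91 91 91 90 89 93 83 62 61 79 81 82 80 83]
209 [(-0.1799, 0.064), (-0.1786, 0.068), (-0.1776, 0.07), (-0.1764, 0.074), (-0.1755, 0.073), (-0.1746, 0.074), (-0.1426, 0.072), (-0.1416, 0.071), (-0.1405, 0.068), (-0.1393, 
[... 766 characters left out ...]
31, 0.067), (-0.1018, 0.065), (-0.1011, 0.067), (-0.1, 0.065)]
212 [(-0.1799, 0.064), (-0.1786, 0.069), (-0.1776, 0.07), (-0.1766, 0.072), (-0.1756, 0.073), (-0.1746, 0.075), (-0.1426, 0.073), (-0.1415, 0.07), (-0.1405, 0.069), (-0.1394, 0.065), (-0.1384, 0.064), (-0.1374, 0.063), (-0.1364, 0.063), (-0.1356, 0.065), (-0.1117, 0.062), (-0.1109, 0.063), (-0.11, 0.063), (-0.109, 0.063), (-0.1082, 0.064), (-0.1071, 0.063), (-0.1062, 0.064), (-0.1052, 0.063), (-0.1043, 0.063), (-0.1029, 0.061), (-0.103, 0.067), (-0.1023, 0.068), (-0.1013, 0.068), (-0.1001, 0.066)]
[0.331 0.323 0.318 0.313 0.313 0.313 0.313 0.314 0.317 0.318 0.323 0.331
 0.331 0.331 0.331 0.332 0.333 0.333 0.334 0.333 0.331 0.329]
```

Measured relative to the gauge case in the wrist view, the push-in is about 3.7 mm. The base position in the top view gives 4.5–5.0 mm. Both fall well inside 2.5–7.5 mm and away from the bottom, so I'm handing in with the arm clear.

```bash
python3 - <<'E'
from h import *
print(observe()['time_s'],observe()['wrist_force'].round(1)); close_job()
E
```

```text
24.8917 [-0.6  0.1  0.3]
the job is handed in; nothing more can be done
```

I pushed the stand by its rear face with the shut fingers held flat against it. A gentle arc turned it about -5° and closed most of the 58 mm gap. After a second look, a slow straight push of about 11.5 mm seated the plunger on the lap's rim, and I handed the job in at 24.9 s with the arm clear.

My last checks showed:
- **Aim:** the plunger's line passes about 0.9 mm from the spindle axis (limit 10 mm).
- **Contact:** the wrist camera shows the ball tip against the rim.
- **Push-in:** the methods disagree a little. The top view and arm position give 4.5–5.0 mm. The wrist view, measured from the gauge case, gives about 3.7 mm (±0.6 mm). All of these lie within 2.5–7.5 mm.
- **Not checked:** the side view of the contact was blocked by the gripper. I did not re-measure every bystander, though I never saw the arm close to any of them.

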